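# Clamp a printed tray in the finishing jig with its eccentric cam

### The job

Lift the pink printed tray with the upright rib out of its open grey cradle and lay it flat on the bed of the aluminium jig, between the black eccentric cam and the yellow sprung pad, with one short end pushed right up against the dark end stop. Then turn the cam clockwise (seen from above) by its orange lever until its lobe bears on the tray and squeezes the tray firmly against the pad, so that the pad gives a few millimetres, but do not drive the pad to the bottom of its travel. Leave the tray clamped like that, and leave the other things on the bench where they are.

Things in the scene. Friction and masses are not known exactly. Their poses are not given: they have to be found in the camera images.
- tray: The part: pink printed open tray, loose, 120 mm (x) by 80 mm (y), walls 24 high, 4 thick, floor 4; 0.13 to 0.25 kg. In its middle stands an upright rib 50 mm long (x), 14 thick (y), top 50 above the underside: grip it from above, closing along y (29 mm clear from rib to each long wall). Origin: centre of the underside, z up. Either end may go to the end stop.
- rib (a point): Point on the tray's rib, on its centre line, 45 mm above the tray's underside (5 mm below the rib's top).
- cradle: Fixed grey block 180 x 140 x 44 mm with an open rectangular cavity, 132 x 92 mm and 22 mm deep (floor 22 mm above the bench), in which the tray lies at the start. Origin: centre of its underside, long side along x, z up.
- jig: Fixed jig: aluminium bed plate 200 mm (x) by 250 mm (y), 12 thick. Origin on the bench; plate spans x -100..100, y -110..140; bed top at z = 12; axes: x to the end stop, y to the sprung pad, z up. The tray goes with its long side along x, between cam (at -y) and pad (at +y), its centre at x = 5 when its end is on the stop.
- stop (a point): Middle of the top edge of the end stop's face, a dark steel block on the jig: jig x = 65, y = 28, z = 36 mm. The face looks to the jig's -x and spans y = -2 to 58.
- pad_zone (a point): Jig point x = 0, y = 67, z = 33 mm, near the top of the yellow sprung pad (90 mm long, x -45..45) of the adjustable fence. The pad's free face really lies anywhere from jig y = 64 to 70: that setting is not reported and must be felt or seen; the pad may be pushed against. It gives to +y on a spring of 3.5 N per mm and bottoms after 5 mm (17.5 N).
- pivot (a point): Point on the cam's upright axis (jig x = 0, y = -45), 48 mm above the bench, top of the hub. The hinge is stiff (0.2 N m of friction, 1 to 2 N at the handle) and stays where it is left; once the lobe bears on the tray the push needed at the handle rises, by roughly 1 N for each 2 to 3 N of clamping. Squeezing also drags the tray lightly towards the end stop.
- cam: Eccentric cam on the jig: black disc, radius 26 mm, z = 20..35, its centre 14 mm off the turning axis. Origin on the axis at z = 20; axes turn with it, parallel to the jig's at turn 0. Turns clockwise seen from above, 0 to 2.1 rad; starts at 0 to 0.25. At turn t it reaches 26 + 14 cos(2.2 - t) mm from the axis towards the tray (at most to jig y = -24 at the start; 40 mm at turn 2.2).
- handle (a point): Middle of the upright round orange handle at the end of the cam's lever, 90 mm from the axis, 65 mm above the bench. Handle 16 mm in diameter, from z = 45 (top of the flat lever, 16 wide, underside at 37) to z = 89. At turn 0 the lever points to 280 deg anticlockwise from the jig's +x (that is, to -y); it swings clockwise towards -x. Shut fingers can push it.
- spool: Bystander: loose filament spool lying flat, 150 mm diameter, 65 mm high. Origin under its centre.
- scraper: Bystander: loose spatula 190 mm long, lying.
- bottle: Bystander: loose white bottle 60 mm diameter, 160 mm tall.
- module: Bystander: another pink tray, 120 x 80 mm, with two short tubes inside and no rib.
- panel: Bystander: loose flat pink perforated panel 180 x 85 x 6 mm.
- driver: Bystander: loose screwdriver 180 mm long, lying.
- tube: Bystander: loose pink printed tube, 36 mm diameter and 36 mm high, standing on the jig's bed plate near its corner at +x, -y.

How it is judged:
By the outcome, as a careful person would: the job done as asked, in the order asked, and still so for the second after the job is handed in, with the robot touching nothing.
It also fails if it takes over 67 s, if anything falls off the work surface, if the arm or the gripper's body presses on something with over 40 N, if the wrist force passes 120 N, or if a joint passes its speed limit or range.

### The arm

A 6-joint arm with a two-finger parallel gripper is mounted at the origin on the work surface. World frame = base frame: x ahead of the robot, y to its left, z up, the work surface at z = 0. Lengths are in m, angles in rad, forces in N, time in s.
With the tool pointing down it reaches from about 0.375 to 0.975 m from the base axis. Payload 3.8 kg.
Tool frame: the origin (TCP) lies at the very end of the fingers, on their centre line; the grasp point (between the pads) lies 19 mm behind it; z points along the fingers, y is the line along which they close (so a half turn about z gives the same grasp; the last joint's range is limited). The gripper opens to 85 mm and grips with 20 to 120 N. Pads are 22 mm wide; open, the fingers measure 114 mm over their backs; the gripper's body (76 mm by 85 mm) begins 54 mm behind the grasp point. The pads swing forward as they close: fully open they stand 13 mm farther back than shut.
Start: joints at [-1.293, 0.264, 1.604, -0, 1.274, -0.037], TCP at [0.209, -0.642, 0.231] pointing down, gripper open.
Joint ranges: [-2.63, 2.63], [-0.94, 2.18], [0.31, 2.57], [-1.31, 4.45], [0, 2.66], [-2.55, 2.55]. Speed limits (rad/s): [2.57, 2.57, 3.14, 3.14, 3.14, 3.14].

### API

Orientations are given as a rotation vector (axis times angle).
In Python, from workcell import read_state, read_camera, calibration, finish_job gives the robot as it stands.
- The arm moves only by the tool step_arm, never from a script. Its argument "commands" is a list of rows, each an object of numbers: "fingers": the gripper's target within -1 to 1 (shut at 1, half-way at 0, fully open at -1); "dx", "dy", "dz": the shift along the tool's x, y, z in m; "roll": the turn about the tool's z in degrees. In form: [{"fingers": .., "dx": .., "dy": .., "dz": .., "roll": ..}, ...]. A call has 1 to 8 rows; each row is the pose to reach, as a shift and turn from the pose commanded when the call began, along the tool's axes at that moment; what a row does not reach only later rows make up. A row lasts 1/8 s, in which the tool goes at most 62.5 mm and 10.7 degrees, less where a joint would pass 70% of its speed; a pose out of reach is approached as far as the arm can. A call with a gripper value outside its range is refused whole. The fingers move at their own pace and stop on an object; "squeeze" is the grip in N (left out, the last holds). Time passes only in rows, so rows that repeat a pose let the fingers close. It gives the time, the measured TCP pose, the force, the opening and the grip force at its end, in the units of the state.
- read_state(): the state, without advancing time (a new reading comes with each control period).
- read_camera(name): name is "scene" or "top" or "wrist"; returns (picture, depth): 420x560x3 uint8, blue, green, red; 420x560 float32, m along the optical axis (not along the pixel's ray), 0 where there is no reading.
- calibration(name): a dict with "intrinsics" (3x3 intrinsics, pixels), "k1" (the pictures are not rectified: a ray, as slopes to the right and down, at radius r is drawn at 1 + k1 r^2 times it, then the intrinsics apply), "world_to_cam" (4x4, takes a point from world to camera coordinates). Camera axes: x right, y up, looking along -z (the intrinsics and any distortion apply to the point x, -y, -z); pixel columns grow to the right and rows downward; lengths in m; the calibration is good to about 2 mm. A picture is of the moment at which its call begins: read the wrist's pose just before it. calibration takes no time and is no camera call; for the wrist camera it gives the pose at the moment of the call.
- finish_job(): hands the job in; it is judged then, once.
The state is a dict: "time": time; "q": joint angles; "joint_vel": joint speeds; "joint_torque": joint torques, N m; "tool_pos": TCP position; "tcp_rot": TCP orientation; "wrist_force": force on the tool from outside, world axes, zero at the start; "torque": the same for the moment, N m; "width": opening from 0.0 (shut) to 1.0 (fully open); "grip_force": force on a finger pad.
Only numpy, scipy, OpenCV 4.12 (cv2) and the standard library are available. Lean on these libraries where they do the work, as an engineer would, in place of code of your own. Each camera call takes 0.05 s, during which the arm holds its last target. There are 200 camera calls.

## Working session

There is one attempt and no reset: what is moved stays moved. The work goes in short steps, Python scripts to look and compute and a tool call to move; the robot and the scene stay as the last step left them, time stands still between calls to the robot, and variables do not carry over. Pictures are saved under pics/ and viewed, at most 10 in all, crops included, and the job is handed in when it is done.

Besides the shell and the picture viewer there is one more tool, called as a command line: name --argument value ..., lists and objects as JSON in quotes. step_arm: Moves the arm, as the interface text tells. Its arguments: {"type":"object","properties":{"commands":{"type":"array","items":{"type":"object","properties":{"fingers":{"type":"number"},"dx":{"type":"number"},"dy":{"type":"number"},"dz":{"type":"number"},"roll":{"type":"number"}}}},"squeeze":{"type":"number"}},"required":["commands"]}

```bash
mkdir -p pics; cat > h.py <<'E'
import numpy as np, cv2
from workcell import read_state, read_camera, calibration, finish_job
def ray(c,uv):
    K=np.array(c["intrinsics"]);T=np.array(c["world_to_cam"])
    d=np.array([(uv[0]-K[0,2])/K[0,0],(uv[1]-K[1,2])/K[1,1]])
    s=d.copy()
    for _ in range(20): s=d/(1+c["k1"]*(s@s))
    R=T[:3,:3]; return -R.T@T[:3,3], R.T@np.array([s[0],-s[1],-1])
def onz(c,uv,z):
    o,d=ray(c,uv); return o+d*(z-o[2])/d[2]
def dep(c,uv,D):
    o,d=ray(c,uv); return o+d*D[int(round(uv[1])),int(round(uv[0]))]
def proj(c,P):
    K=np.array(c["intrinsics"]);T=np.array(c["world_to_cam"])
    p=T[:3,:3]@P+T[:3,3]; s=np.array([p[0],-p[1]])/-p[2]; s=s*(1+c["k1"]*(s@s))
    return np.array([K[0,0]*s[0]+K[0,2],K[1,1]*s[1]+K[1,2]])
E
python3 - <<'E'
from h import *
for n in("top","scene"):
    p,d=read_camera(n); cv2.imwrite(f"pics/{n}.png",p); np.save(f"{n}.npy",d); c=calibration(n)
    T=np.array(c["world_to_cam"]);print(n,-T[:3,:3].T@T[:3,3],T[:3,:3].round(2).tolist(),c["k1"],np.array(c["intrinsics"])[0,0])
s=read_state();print(s)
E
```

```text
top [ 0.31004893 -0.00900703  1.68966473] [[-0.0, -1.0, 0.0], [0.99, -0.0, 0.17], [-0.17, 0.0, 0.99]] -0.09571251720854693 457.3104452474485
scene [ 1.21152899 -0.34274667  1.12869903] [[0.47, 0.88, -0.01], [-0.74, 0.39, 0.55], [0.49, -0.25, 0.83]] -0.07499576637580886 407.4462688088246
{'time': 0.1, 'q': array([-1.29289315e+00,  2.64681060e-01,  1.60524723e+00,  6.76540686e-06,
        1.27369989e+00, -3.69160954e-02]), 'joint_vel': array([ 5.83877736e-05, -1.72922499e-03, -3.28056578e-03,  6.93329605e-05,
       -5.42544427e-04,  8.79006664e-04]), 'joint_torque': array([-9.09784649e-05, -5.16711223e+01, -3.68589449e+01, -1.38668844e-05,
        6.27628746e-03, -1.16496679e-05]), 'tool_pos': array([ 0.20881793, -0.64118975,  0.23007905]), 'tcp_rot': array([-3.10075599e+00, -4.92157335e-01,  3.74009602e-04]), 'wrist_force': array([-0.15939819,  0.4234245 , -0.15366741]), 'torque': array([ 0.01330683, -0.02561136,  0.03268216]), 'grip_force': 0.0, 'width': 0.9990457122496789}
```

View pics/top.png

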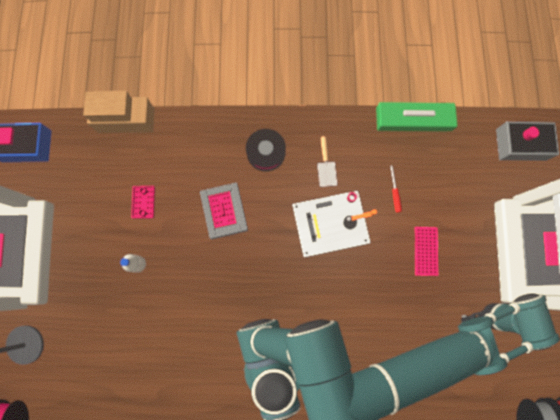

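View pics/scene.png

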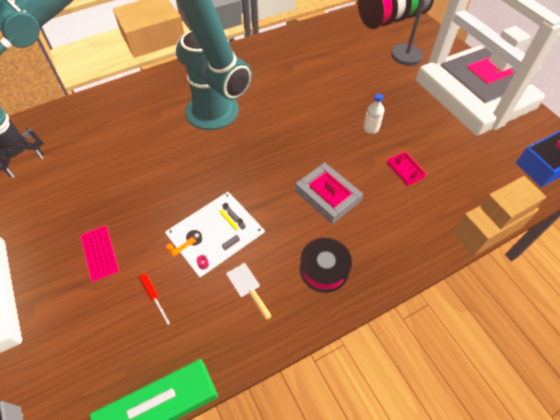

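The top view shows the cradle with the ribbed tray at about (222,210), and the jig at about (331,222). On the jig, the stop is at (324,204), the yellow pad at (313,226), the cam at (350,222) and the orange lever out to (375,212). The scene view agrees with this. Next I'll measure roughly.

```bash
cat > m.py <<'E'
from h import *
def masks(p):
    h=cv2.cvtColor(p,cv2.COLOR_BGR2HSV);H,S,V=[h[...,i].astype(int) for i in range(3)]
    return dict(pink=(H>160)&(H<176)&(S>150)&(V>90),orange=(H>6)&(H<20)&(S>200)&(V>180),yellow=(H>22)&(H<34)&(S>150)&(V>150),
      plate=(S<40)&(V>180),grey=(S<50)&(V>70)&(V<170))
def comps(m,lo,box=None):
    m=m.astype(np.uint8).copy()
    if box is not None:
        k=np.zeros_like(m);k[box[1]:box[3],box[0]:box[2]]=1;m&=k
    cs,_=cv2.findContours(m,cv2.RETR_EXTERNAL,cv2.CHAIN_APPROX_NONE)
    return sorted([c[:,0,:].astype(float) for c in cs if cv2.contourArea(c)>=lo],key=lambda c:-len(c))
def rect(c,con,z):
    P=np.array([onz(c,u,z)[:2] for u in con],np.float32)
    (x,y),(w,h),a=cv2.minAreaRect(P*1000)
    if w<h: w,h,a=h,w,a+90
    return np.round([x,y,w,h,(a+90)%180-90],1)
E
python3 - <<'E'
from m import *
for n,boxes in (("top",[(190,175,255,245),(285,180,385,262)]),("scene",[(285,155,375,225),(155,185,275,280)])):
    p=cv2.imread(f"pics/{n}.png");c=calibration(n);M=masks(p)
    for nm,z,b in(("pink",.046,0),("grey",.044,0),("plate",.012,1),("yellow",.034,1),("orange",.045,1)):
        for k in comps(M[nm],12,boxes[b])[:2]: print(n,nm,rect(c,k,z),len(k),k.mean(0).round(1))
E
```

```text
top pink [578.3 191.5 119.9  78.9  12.5] 101 [221.8 209.2]
top grey [574.5 186.4 182.1 139.3  13.3] 165 [223.2 210.3]
top plate [ 529.3 -208.9  251.4  201.1  -78.4] 283 [333.9 223. ]
top plate [ 683.5 -202.3   60.5   19.2   89.9] 40 [327.6 182.3]
scene pink [580.  186.1 123.8  89.5  13.3] 87 [329.8 188.9]
scene grey [587.2 174.8 187.  146.3  13.2] 165 [330.8 203.7]
scene plate [ 531.7 -211.1  249.1  204.1  -78.4] 265 [209.4 234.3]
scene plate [ 710.4 -203.7   62.5   60.5  -86.4] 61 [240.9 273.9]
scene yellow [ 524.2 -156.5   90.8   11.    10.5] 41 [228.4 219.3]
scene orange [ 548.8 -356.9   47.    25.    21.2] 39 [172.3 249.8]
```

```bash
cat >> h.py <<'E'
from scipy.spatial.transform import Rotation as Ro
def goto(x,y,z,yaw=None):
    s=read_state();R=Ro.from_rotvec(s["tcp_rot"]).as_matrix()
    y0=np.degrees(np.arctan2(R[1,0],R[0,0]))
    d=R.T@(np.array([x,y,z])-s["tool_pos"])
    r=0 if yaw is None else (y0-yaw+180)%360-180
    print("t",round(s["time"],2),"at",s["tool_pos"].round(4),"yaw",y0.round(2),"d",d.round(4),"roll",round(r,2),"F",s["wrist_force"].round(1),"w",round(s["width"],3),"tilt",R[:,2].round(3))
E
python3 - <<'E'
from h import *
goto(.560,.187,.23,13)
c=calibration("wrist");T=np.array(c["world_to_cam"]);s=read_state();R=Ro.from_rotvec(s["tcp_rot"]).as_matrix()
o=-T[:3,:3].T@T[:3,3];print(R.T@(o-s["tool_pos"]),(T[:3,:3]@R).round(2),np.array(c["intrinsics"]),c["k1"])
E
```

```text
t 0.1 at [ 0.2088 -0.6412  0.2301] yaw 18.04 d [ 0.5904 -0.6787  0.0015] roll 5.04 F [-0.2  0.4 -0.2] w 0.999 tilt [-0.001  0.002 -1.   ]
[ 0.06904651 -0.00062616 -0.14236979] [[-0.    1.    0.  ]
 [ 0.96  0.    0.27]
 [ 0.27  0.   -0.96]] [[338.14627428   0.         283.42121736]
 [  0.         338.14627428 210.75391513]
 [  0.           0.           1.        ]] -0.009624500543981196
```

```bash
python3 - <<'E'
from h import *
goto(.50,-.23,.25,13)
E
```

```text
t 0.1 at [ 0.2088 -0.6412  0.2301] yaw 18.04 d [ 0.4042 -0.3009 -0.0193] roll 5.04 F [-0.2  0.4 -0.2] w 0.999 tilt [-0.001  0.002 -1.   ]
```

step_arm --commands '[{"dx": 0.051, "dy": -0.0375, "dz": -0.02, "roll": 5}, {"dx": 0.101, "dy": -0.075, "dz": -0.02, "roll": 5}, {"dx": 0.152, "dy": -0.1125, "dz": -0.02, "roll": 5}, {"dx": 0.202, "dy": -0.15, "dz": -0.02, "roll": 5}, {"dx": 0.253, "dy": -0.188, "dz": -0.02, "roll": 5}, {"dx": 0.303, "dy": -0.225, "dz": -0.02, "roll": 5}, {"dx": 0.354, "dy": -0.263, "dz": -0.02, "roll": 5}, {"dx": 0.404, "dy": -0.3, "dz": -0.02, "roll": 5}]'

```text
invalid input
```

step_arm --commands '[{"dx": 0, "dy": 0, "dz": 0}, {"dx": 0}, {"dx": 0}]'

```text
invalid input
```

```bash
cat > w.py <<'E'
from m import *
import sys
n=sys.argv[1];c=calibration("wrist");p,d=read_camera("wrist")
cv2.imwrite(f"pics/{n}.png",p);np.save(n+".npy",d)
import pickle;pickle.dump(c,open(n+".pkl","wb"))
M=masks(p)
for nm,z in(("pink",.046),("grey",.044),("plate",.012),("yellow",.034),("orange",.045)):
    for k in comps(M[nm],80)[:3]: print(nm,rect(c,k,z),len(k),k.mean(0).round(1), "z",np.round(np.median([dep(c,u,d)[2] for u in k[::5]]),4))
E
python3 w.py jig1; python3 -c "
from h import *
goto(.57,.19,.25,13)"
```

```text
pink [ 349.1 -569.8   75.9   43.9   87.8] 243 [259.8  17.8] z 0.0058
grey [ 143.4 -817.1   84.9   23.9   48.9] 221 [421.1 298.6] z 0.2714
grey [  51.1 -535.2   85.8   24.4  -12.8] 221 [145.7 298.6] z 0.2717
plate [ 296.5 -867.2  286.5  104.5   30.6] 644 [533.4 161.8] z 0.055
plate [ 130.6 -836.6   88.8   20.9   48.8] 125 [418.8 293.8] z 0.2686
plate [  29.5 -526.9   89.2   21.5  -12.7] 125 [148.  293.8] z 0.2687
t 0.15 at [ 0.2088 -0.6413  0.2302] yaw 18.04 d [ 0.6008 -0.6787 -0.0185] roll 5.04 F [0.4 0.  0.4] w 0.999 tilt [-0.001  0.002 -1.   ]
```

View pics/jig1.png

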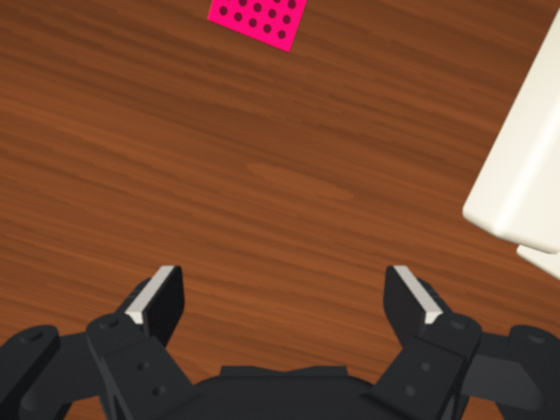

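The call was refused as "invalid input", probably because rows need all the fields, so the arm hasn't moved. The wrist view still shows only bare bench, with the panel's edge at (260,18). I'll send full rows.

step_arm --commands '[{"fingers": -1, "dx": 0.051, "dy": -0.0375, "dz": -0.02, "roll": 5}, {"fingers": -1, "dx": 0.101, "dy": -0.075, "dz": -0.02, "roll": 5}, {"fingers": -1, "dx": 0.152, "dy": -0.1125, "dz": -0.02, "roll": 5}, {"fingers": -1, "dx": 0.202, "dy": -0.15, "dz": -0.02, "roll": 5}, {"fingers": -1, "dx": 0.253, "dy": -0.188, "dz": -0.02, "roll": 5}, {"fingers": -1, "dx": 0.303, "dy": -0.225, "dz": -0.02, "roll": 5}, {"fingers": -1, "dx": 0.354, "dy": -0.263, "dz": -0.02, "roll": 5}, {"fingers": -1, "dx": 0.404, "dy": -0.3, "dz": -0.02, "roll": 5}]' --squeeze 40

```text
time: 1.15
tool_pos: [0.4974, -0.2346, 0.2512]
tcp_rot: [3.121, 0.357, 0.0]
wrist_force: [0.2, 1.0, 0.4]
width: 0.994
grip_force: 0.0
```

step_arm --commands '[{"fingers": -1, "dx": 0, "dy": 0, "dz": 0, "roll": 0}, {"fingers": -1, "dx": 0, "dy": 0, "dz": 0, "roll": 0}]'

```text
time: 1.4
tool_pos: [0.4964, -0.2364, 0.251]
tcp_rot: [3.121, 0.359, -0.002]
wrist_force: [-0.4, -1.2, -0.1]
width: 0.999
grip_force: 0.0
```

```bash
python3 w.py jig2; python3 -c "
from h import *
goto(.57,.19,.25,13)"
```

```text
pink [ 446.5 -528.2  147.    79.8   -2.2] 323 [520.  278.9] z 0.0049
pink [ 621.4 -285.3   37.3   34.7  -74.1] 112 [363.8  69.2] z 0.0471
grey [ 514.7 -139.4  107.3   26.2   12.1] 251 [195.3 140.6] z 0.0297
grey [ 595.9 -185.4   57.7   17.2  -78.5] 150 [255.9  71.2] z 0.0287
grey [ 406.4 -418.6   90.5   24.5   44.1] 135 [418.6 293.8] z 0.2865
plate [ 529.1 -211.   248.3  198.8  -78.4] 1051 [285.9 132.5] z 0.0114
plate [ 696.  -452.3   69.2    5.3    6.7] 151 [532.5  36.3] z 0.0145
plate [ 673.3 -218.2   37.     4.5  -76.9] 78 [307.4   1.4] z 0.0027
yellow [ 517.7 -156.6   87.7    9.6   11.7] 182 [214.4 142.5] z 0.0325
orange [ 554.4 -333.1  106.7   20.7  -81.8] 228 [387.7 149.3] z 0.0445
t 1.45 at [ 0.4961 -0.2371  0.251 ] yaw 13.02 d [ 0.1682 -0.3995  0.0008] roll 0.02 F [-0.5 -0.3 -0.8] w 0.996 tilt [-0.001 -0.    -1.   ]
```

View pics/jig2.png

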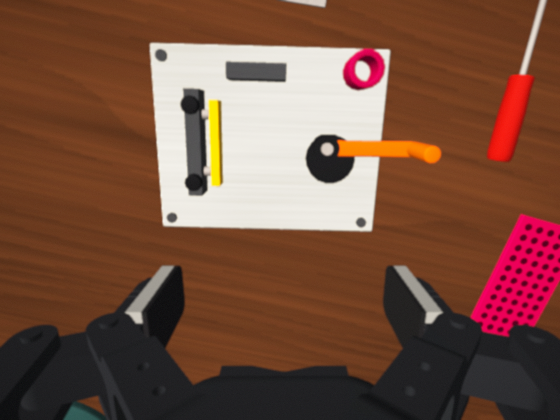

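The wrist view shows the jig: stop at (256,72), pad's inner edge at x≈221, hub at (327,149), handle top at (432,153) and tube at (364,69). Next I'll take the exact jig points from it.

```bash
cat > jig.py <<'E'
from m import *
O=np.array([.5325,-.2253]);YAW=11.6
a=np.radians(YAW);RJ=np.array([[np.cos(a),-np.sin(a)],[np.sin(a),np.cos(a)]])
def toj(P): return ((np.asarray(P)[:2]-O)@RJ*1000)
def tow(x,y): return O+RJ@np.array([x,y])/1000
E
python3 - <<'E'
from jig import *
import pickle
c=pickle.load(open("jig2.pkl","rb"));p=cv2.imread("pics/jig2.png");M=masks(p);d=np.load("jig2.npy")
pl=comps(M["plate"],80)[0]
q=cv2.approxPolyDP(pl.astype(np.float32)[:,None],15,True)[:,0]
for u in q: print("corner",u,toj(onz(c,u,.012)).round(1))
k=comps(M["yellow"],80)[0];J=np.array([toj(onz(c,u,.035)) for u in k]);print("pad top",J.min(0),J.max(0),np.percentile(J[:,1],[5,20,50,80]))
k=comps(M["orange"],80)[0];J=np.array([toj(onz(c,u,.089)) for u in k]);f=J[J[:,1]<-100];print("handle top",J.min(0),J.max(0))
g=[k for k in comps(M["grey"],80) if 225<k.mean(0)[0]<290][0];J=np.array([toj(onz(c,u,.036)) for u in g]);print("stop top",J.min(0),J.max(0))
print("hub",toj(onz(c,(327,149),.048)),dep(c,(327,149),d)[2],"handle",toj(onz(c,(432,153),.089)),dep(c,(432,153),d)[2])
for z in(.03,.034):
  print("pad pts depth",[ (toj(dep(c,(x,142),d)).round(1).tolist(),dep(c,(x,142),d)[2].round(4)) for x in range(206,226,2)])
  break
E
```

```text
corner [150.  45.] [ 96.4 138.3]
corner [164. 225.] [-99.2 137.4]
corner [371. 229.] [ -97.7 -109. ]
corner [378. 158.] [ -13.4 -108.7]
corner [325. 184.] [-44.6 -50.9]
corner [304. 157.] [-14.5 -25.5]
corner [321. 133.] [ 12.3 -43.1]
corner [380. 139.] [   7.6 -108.7]
corner [389.  50.] [  98.1 -108.7]
corner [358.  91.] [ 57.1 -80.1]
corner [341.  75.] [ 72.5 -60.8]
corner [358.  49.] [ 98.1 -76.6]
pad top [-44.31315143  65.23066697] [43.1975647  74.85656672] [65.39027938 65.76742844 69.91245342 74.33387695]
handle top [  -7.49947853 -142.58620304] [ 11.7797264  -49.97643732]
stop top [62.21980825 -2.5179832 ] [79.84637281 56.50007872]
hub [ -1.48505936 -46.06245704] 0.050846343429567564 handle [   1.46175546 -134.86517497] 0.08897719392821246
pad pts depth [([-0.7, 83.7], np.float64(0.0129)), ([-0.7, 81.7], np.float64(0.0121)), ([1.1, 75.1], np.float64(0.0327)), ([1.2, 73.0], np.float64(0.0327)), ([1.2, 70.9], np.float64(0.0325)), ([1.2, 68.9], np.float64(0.0323)), ([1.2, 66.9], np.float64(0.0315)), ([0.7, 66.0], np.float64(0.0248)), ([-0.4, 66.4], np.float64(0.0106)), ([-0.3, 64.1], np.float64(0.0112))]
```

step_arm --commands '[{"fingers": -1, "dx": 0.024, "dy": -0.057, "dz": 0, "roll": 0}, {"fingers": -1, "dx": 0.048, "dy": -0.114, "dz": 0, "roll": 0}, {"fingers": -1, "dx": 0.072, "dy": -0.171, "dz": 0, "roll": 0}, {"fingers": -1, "dx": 0.096, "dy": -0.228, "dz": 0, "roll": 0}, {"fingers": -1, "dx": 0.12, "dy": -0.285, "dz": 0, "roll": 0}, {"fingers": -1, "dx": 0.14, "dy": -0.342, "dz": 0, "roll": 0}, {"fingers": -1, "dx": 0.15, "dy": -0.399, "dz": 0, "roll": 0}, {"fingers": -1, "dx": 0.15, "dy": -0.399, "dz": 0, "roll": 0}]'

```text
time: 2.45
tool_pos: [0.5528, 0.1878, 0.251]
tcp_rot: [-3.12, -0.36, 0.001]
wrist_force: [-0.3, -0.6, -0.1]
width: 0.998
grip_force: 0.0
```

```bash
python3 w.py tray1; python3 -c "
from h import *
goto(.579,.189,.10,13)"
```

```text
pink [577.4 190.8 120.3  80.7  12.5] 386 [287.  155.6] z 0.0455
pink [6.113e+02 4.515e+02 1.130e+02 5.630e+01 5.000e-01] 346 [29.3 60.7] z 0.0052
pink [736.7  61.   73.9  21.6  68.2] 156 [462.8  22.3] z 0.0068
grey [572.6 195.4 177.9 113.8  13.2] 652 [283.1 153. ] z 0.043
grey [589.1 127.3 176.9  19.6  12.4] 409 [355.3 156.3] z 0.0435
grey [ 516.4 -117.2  115.5   40.4   19.6] 255 [538.8 274.6] z 0.0366
plate [ 515.3 -137.7  200.5  115.1   11.6] 530 [522.5 268.4] z 0.0108
plate [587.7 134.6 181.7   3.7  13.2] 326 [337.1 152.5] z 0.0436
plate [370.4 323.   96.2  23.8 -17.6] 129 [148.  293.6] z 0.2899
yellow [ 507.8 -153.6   66.8   13.    12.8] 105 [554.9 282.2] z 0.0311
t 2.5 at [0.5529 0.1858 0.251 ] yaw 13.09 d [0.0262 0.0027 0.151 ] roll 0.09 F [0.5 0.  0.7] w 1.001 tilt [-0.001 -0.001 -1.   ]
```

View pics/tray1.png

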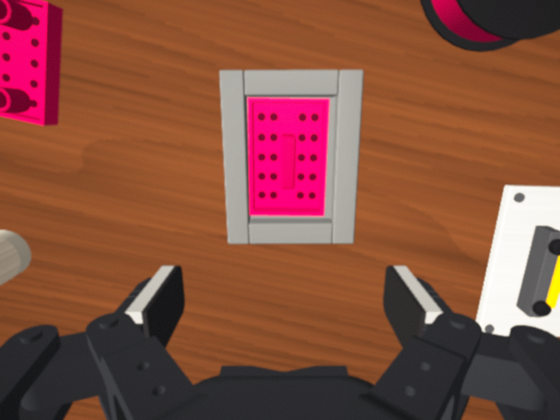

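The wrist view shows the tray centred in the cradle at (287,156), with the rib running from about (289,135) to (289,189), parallel to the tray.

```bash
python3 - <<'E'
from jig import *
import pickle
c=pickle.load(open("tray1.pkl","rb"));d=np.load("tray1.npy")
P=[]
for v in range(95,220):
  for u in range(245,330):
    if d[v,u]>0:
      x=dep(c,(u,v),d)
      if x[2]>.062: P.append(x)
P=np.array(P);print(len(P),np.median(P[:,2]),cv2.minAreaRect((P[:,:2]*1000).astype(np.float32)))
goto(.5775,.1905,.10,12.5)
E
```

```text
745 0.07151027359987788 ((577.9684448242188, 189.95248413085938), (48.767154693603516, 13.34962272644043), 13.050671577453613)
t 2.5 at [0.5529 0.1858 0.251 ] yaw 13.09 d [0.0251 0.0009 0.151 ] roll 0.59 F [0.5 0.  0.7] w 1.001 tilt [-0.001 -0.001 -1.   ]
```

step_arm --commands '[{"fingers": 0.3, "dx": 0.0255, "dy": 0.0015, "dz": 0.05, "roll": 0.3}, {"fingers": 0.3, "dx": 0.0255, "dy": 0.0015, "dz": 0.1, "roll": 0.3}, {"fingers": 0.3, "dx": 0.0255, "dy": 0.0015, "dz": 0.15, "roll": 0.3}, {"fingers": 0.3, "dx": 0.0255, "dy": 0.0015, "dz": 0.15, "roll": 0.3}, {"fingers": 0.3, "dx": 0.0255, "dy": 0.0015, "dz": 0.15, "roll": 0.3}]'

```text
time: 3.12
tool_pos: [0.5795, 0.189, 0.1031]
tcp_rot: [-3.123, -0.345, -0.003]
wrist_force: [0.4, 0.3, -0.1]
width: 0.345
grip_force: 0.0
```

```bash
python3 -c "
from h import *
goto(.578,.1902,.042,12.8)"
```

```text
t 3.12 at [0.5795 0.189  0.1031] yaw 12.61 d [-0.0013 -0.0016  0.0611] roll -0.19 F [ 0.4  0.3 -0.1] w 0.345 tilt [ 0.002  0.    -1.   ]
```

step_arm --commands '[{"fingers": 0.3, "dx": -0.001, "dy": -0.001, "dz": 0.03, "roll": 0}, {"fingers": 0.3, "dx": -0.001, "dy": -0.001, "dz": 0.06, "roll": 0}, {"fingers": 0.3, "dx": -0.001, "dy": -0.001, "dz": 0.06, "roll": 0}, {"fingers": 1, "dx": -0.001, "dy": -0.001, "dz": 0.06, "roll": 0}, {"fingers": 1, "dx": -0.001, "dy": -0.001, "dz": 0.06, "roll": 0}, {"fingers": 1, "dx": -0.001, "dy": -0.001, "dz": 0.06, "roll": 0}, {"fingers": 1, "dx": -0.001, "dy": -0.001, "dz": 0.06, "roll": 0}]' --squeeze 45

```text
time: 4.0
tool_pos: [0.5793, 0.1916, 0.0444]
tcp_rot: [-3.122, -0.349, -0.008]
wrist_force: [-0.0, -1.5, 7.1]
width: 0.156
grip_force: 45.8
```

step_arm --commands '[{"fingers": 1, "dx": 0, "dy": 0, "dz": -0.03, "roll": 0}, {"fingers": 1, "dx": 0, "dy": 0, "dz": -0.08, "roll": 0}, {"fingers": 1, "dx": 0, "dy": 0, "dz": -0.1, "roll": 0}, {"fingers": 1, "dx": 0, "dy": 0, "dz": -0.1, "roll": 0}]'

```text
time: 4.5
tool_pos: [0.5783, 0.1916, 0.1433]
tcp_rot: [-3.121, -0.348, -0.007]
wrist_force: [-0.0, -0.5, -2.3]
width: 0.149
grip_force: 44.6
```

```bash
python3 -c "
from jig import *
w=tow(-8,23);goto(*w,.144,11.6)"; python3 w.py lift
```

```text
t 4.5 at [0.5783 0.1916 0.1433] yaw 12.74 d [-0.1441  0.3734 -0.0014] roll 1.14 F [-0.  -0.5 -2.3] w 0.149 tilt [ 0.004  0.001 -1.   ]
pink [535.4 182.6 194.6 136.   12.8] 996 [283.2 246.4] z 0.1449
pink [737.3  68.4  57.9  24.4  64.9] 183 [525.6  21. ] z 0.0148
grey [644.9 211.3 109.5  30.5 -77.2] 631 [288.6 112.3] z 0.0429
grey [596.3 123.4 164.3   6.6  13.4] 483 [381.3 195.8] z 0.0436
grey [481.7  89.5  31.1  14.4  32.2] 132 [374.9 345.9] z 0.1985
plate [496.1 -83.8 120.9  23.4  25.5] 222 [552.6 341. ] z 0.0064
plate [515.8 152.   46.   12.6  18.6] 106 [310.5 275.4] z 0.1688
plate [504.5 201.9  46.   12.4   7.6] 106 [256.1 275.8] z 0.1691
```

step_arm --commands '[{"fingers": 1, "dx": -0.02, "dy": 0.053, "dz": 0, "roll": 1.1}, {"fingers": 1, "dx": -0.041, "dy": 0.106, "dz": 0, "roll": 1.1}, {"fingers": 1, "dx": -0.062, "dy": 0.16, "dz": 0, "roll": 1.1}, {"fingers": 1, "dx": -0.083, "dy": 0.213, "dz": 0, "roll": 1.1}, {"fingers": 1, "dx": -0.103, "dy": 0.267, "dz": 0, "roll": 1.1}, {"fingers": 1, "dx": -0.124, "dy": 0.32, "dz": 0, "roll": 1.1}, {"fingers": 1, "dx": -0.144, "dy": 0.373, "dz": 0, "roll": 1.1}, {"fingers": 1, "dx": -0.144, "dy": 0.373, "dz": 0, "roll": 1.1}]'

```text
time: 5.55
tool_pos: [0.5162, -0.2075, 0.1385]
tcp_rot: [-3.125, -0.31, 0.006]
wrist_force: [-0.2, -0.8, -2.6]
width: 0.155
grip_force: 45.1
```

step_arm --commands '[{"fingers": 1, "dx": 0, "dy": 0, "dz": 0.0, "roll": 0}, {"fingers": 1, "dx": 0, "dy": 0, "dz": 0.0, "roll": 0}]'

```text
time: 5.8
tool_pos: [0.518, -0.2029, 0.1399]
tcp_rot: [-3.124, -0.32, 0.003]
wrist_force: [0.2, 0.5, -1.9]
width: 0.156
grip_force: 45.1
```

```bash
cat > chk.py <<'E'
from jig import *
import pickle,sys
n=sys.argv[1];c=calibration("wrist");p,d=read_camera("wrist")
cv2.imwrite(f"pics/{n}.png",p);np.save(n+".npy",d);pickle.dump(c,open(n+".pkl","wb"))
s=read_state();print("tcp jig",toj(s["tool_pos"]).round(1),s["tool_pos"][2].round(4))
w=tow(-8,23);goto(*w,.036,11.6)
M=masks(p)
for k in comps(M["plate"],300)[:2]:
    print("plate",[(u.tolist(),toj(onz(c,u,.012)).round(1).tolist()) for u in cv2.approxPolyDP(k.astype(np.float32)[:,None],6,True)[:,0]][:12])
E
python3 chk.py over
```

```text
tcp jig [-9.4 24.8] 0.1404
t 5.85 at [ 0.5183 -0.2029  0.1404] yaw 11.74 d [0.0015 0.0019 0.1044] roll 0.14 F [-0.4 -0.2 -2. ] w 0.153 tilt [-0.001  0.001 -1.   ]
plate [([132.0, 60.0], [97.6, 137.9]), ([159.0, 297.0], [-99.3, 137.5]), ([197.0, 296.0], [-98.1, 103.1]), ([195.0, 267.0], [-69.6, 102.9]), ([183.0, 253.0], [-56.4, 112.3]), ([174.0, 148.0], [33.2, 112.3]), ([180.0, 121.0], [53.9, 105.8]), ([206.0, 120.0], [54.6, 85.6]), ([210.0, 137.0], [41.8, 83.3]), ([367.0, 137.0], [42.0, -39.7]), ([382.0, 143.0], [37.4, -51.8]), ([379.0, 176.0], [11.2, -51.5])]
plate [([444.0, 211.0], [-18.1, -108.1]), ([421.0, 211.0], [-18.2, -88.9]), ([407.0, 236.0], [-40.3, -79.5]), ([374.0, 245.0], [-48.6, -52.0]), ([370.0, 297.0], [-98.6, -52.3]), ([433.0, 296.0], [-97.6, -108.8])]
```

View pics/over.png

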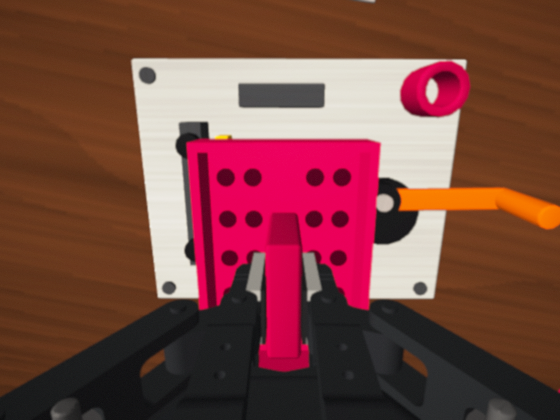

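The tray is held level over the jig, and the bed is visible on both sides: the fence is left of x=208 and the hub is at (384,203). Lowering.

step_arm --commands '[{"fingers": 1, "dx": 0.001, "dy": 0.0025, "dz": 0.03, "roll": 0}, {"fingers": 1, "dx": 0.001, "dy": 0.0025, "dz": 0.06, "roll": 0}, {"fingers": 1, "dx": 0.001, "dy": 0.0025, "dz": 0.08, "roll": 0}, {"fingers": 1, "dx": 0.001, "dy": 0.0025, "dz": 0.095, "roll": 0}, {"fingers": 1, "dx": 0.001, "dy": 0.0025, "dz": 0.101, "roll": 0}, {"fingers": 1, "dx": 0.001, "dy": 0.0025, "dz": 0.101, "roll": 0}, {"fingers": 1, "dx": 0.001, "dy": 0.0025, "dz": 0.101, "roll": 0}]'

```text
time: 6.72
tool_pos: [0.521, -0.207, 0.0413]
tcp_rot: [3.124, 0.319, 0.003]
wrist_force: [0.3, -0.7, -2.5]
width: 0.157
grip_force: 45.1
```

```bash
python3 -c "
from jig import *
s=read_state();print(toj(s['tool_pos']));goto(*tow(-8,22),.036,11.6)"
```

```text
[-7.63108829 20.25848509]
t 6.72 at [ 0.521  -0.207   0.0413] yaw 11.64 d [-0.0004 -0.0017  0.0053] roll 0.04 F [ 0.3 -0.7 -2.5] w 0.157 tilt [ 0.002 -0.001 -1.   ]
```

step_arm --commands '[{"fingers": 1, "dx": 0, "dy": -0.001, "dz": 0.003, "roll": 0}, {"fingers": 1, "dx": 0, "dy": -0.001, "dz": 0.005, "roll": 0}, {"fingers": 1, "dx": 0, "dy": -0.001, "dz": 0.006, "roll": 0}, {"fingers": 1, "dx": 0, "dy": -0.001, "dz": 0.006, "roll": 0}]'

```text
time: 7.22
tool_pos: [0.52, -0.2058, 0.0345]
tcp_rot: [3.125, 0.318, 0.0]
wrist_force: [-1.8, 0.8, -0.4]
width: 0.153
grip_force: 45.4
```

step_arm --commands '[{"fingers": 1, "dx": 0.004, "dy": 0, "dz": 0, "roll": 0}, {"fingers": 1, "dx": 0.008, "dy": 0, "dz": 0, "roll": 0}, {"fingers": 1, "dx": 0.01, "dy": 0, "dz": 0, "roll": 0}, {"fingers": 1, "dx": 0.01, "dy": 0, "dz": 0, "roll": 0}]'

```text
time: 7.72
tool_pos: [0.5304, -0.2037, 0.0344]
tcp_rot: [3.125, 0.319, 0.002]
wrist_force: [-0.5, -0.2, -0.1]
width: 0.154
grip_force: 45.5
```

```bash
python3 -c "
from jig import *
s=read_state();print(toj(s['tool_pos']));goto(*tow(5,22),.036,11.6)"
```

```text
[ 2.24541826 21.56927837]
t 7.72 at [ 0.5304 -0.2037  0.0344] yaw 11.64 d [ 0.0028 -0.0004 -0.0016] roll 0.04 F [-0.5 -0.2 -0.1] w 0.154 tilt [ 0.001 -0.    -1.   ]
```

step_arm --commands '[{"fingers": 1, "dx": 0.001, "dy": 0, "dz": 0, "roll": 0}, {"fingers": 1, "dx": 0.002, "dy": 0, "dz": 0, "roll": 0}, {"fingers": 1, "dx": 0.003, "dy": 0, "dz": 0, "roll": 0}, {"fingers": 1, "dx": 0.003, "dy": 0, "dz": 0, "roll": 0}]'

```text
time: 8.22
tool_pos: [0.5327, -0.2031, 0.0344]
tcp_rot: [3.125, 0.318, 0.0]
wrist_force: [-2.9, -0.5, 3.6]
width: 0.152
grip_force: 46.0
```

step_arm --commands '[{"fingers": 1, "dx": 0.001, "dy": 0, "dz": 0, "roll": 0}, {"fingers": 1, "dx": 0.0015, "dy": 0, "dz": 0, "roll": 0}, {"fingers": 1, "dx": 0.0015, "dy": 0, "dz": 0, "roll": 0}]'

```text
time: 8.6
tool_pos: [0.5339, -0.2029, 0.0344]
tcp_rot: [3.125, 0.319, -0.001]
wrist_force: [-4.5, 0.3, 4.8]
width: 0.152
grip_force: 46.2
```

step_arm --commands '[{"fingers": 1, "dx": 0.001, "dy": 0, "dz": -0.0005, "roll": 0}, {"fingers": 1, "dx": 0.002, "dy": 0, "dz": -0.0005, "roll": 0}, {"fingers": 1, "dx": 0.002, "dy": 0, "dz": -0.0005, "roll": 0}]'

```text
time: 8.98
tool_pos: [0.5339, -0.2028, 0.0345]
tcp_rot: [-3.125, -0.319, 0.007]
wrist_force: [-9.3, -3.0, 7.8]
width: 0.158
grip_force: 46.6
```

```bash
python3 -c "
from jig import *
s=read_state();print(toj(s['tool_pos']));goto(*tow(5,22),.036,11.6)"
```

```text
[ 5.88635237 21.78692975]
t 8.97 at [ 0.5339 -0.2028  0.0345] yaw 11.65 d [-0.0009 -0.0002 -0.0015] roll 0.05 F [-9.3 -3.   7.8] w 0.158 tilt [-0.004 -0.    -1.   ]
```

The force is about 9.8 N along the jig's -x and the tray has stopped moving, so it is on the stop. Next I'll feel for the pad by nudging to +y.

step_arm --commands '[{"fingers": 1, "dx": -0.0015, "dy": -0.001, "dz": 0, "roll": 0}, {"fingers": 1, "dx": -0.0015, "dy": -0.002, "dz": 0, "roll": 0}, {"fingers": 1, "dx": -0.0015, "dy": -0.003, "dz": 0, "roll": 0}, {"fingers": 1, "dx": -0.0015, "dy": -0.003, "dz": 0, "roll": 0}]'

```text
time: 9.48
tool_pos: [0.5335, -0.2008, 0.0346]
tcp_rot: [3.124, 0.319, -0.001]
wrist_force: [-3.3, -4.8, 1.5]
width: 0.159
grip_force: 45.8
```

step_arm --commands '[{"fingers": 1, "dx": 0, "dy": -0.001, "dz": 0, "roll": 0}, {"fingers": 1, "dx": 0, "dy": -0.001, "dz": 0, "roll": 0}]'

```text
time: 9.72
tool_pos: [0.5334, -0.1998, 0.0346]
tcp_rot: [3.124, 0.319, -0.001]
wrist_force: [-4.9, -5.6, 2.5]
width: 0.152
grip_force: 45.8
```

step_arm --commands '[{"fingers": 1, "dx": 0, "dy": -0.001, "dz": 0, "roll": 0}, {"fingers": 1, "dx": 0, "dy": -0.001, "dz": 0, "roll": 0}]'

```text
time: 9.98
tool_pos: [0.5332, -0.199, 0.0346]
tcp_rot: [3.124, 0.319, -0.001]
wrist_force: [-4.5, -6.6, 1.8]
width: 0.15
grip_force: 45.8
```

step_arm --commands '[{"fingers": 1, "dx": 0, "dy": -0.001, "dz": 0, "roll": 0}, {"fingers": 1, "dx": 0, "dy": -0.001, "dz": 0, "roll": 0}]'

```text
time: 10.22
tool_pos: [0.5331, -0.1985, 0.0346]
tcp_rot: [3.123, 0.319, -0.001]
wrist_force: [-4.4, -7.5, 1.1]
width: 0.151
grip_force: 45.7
```

step_arm --commands '[{"fingers": 1, "dx": 0, "dy": -0.001, "dz": 0, "roll": 0}, {"fingers": 1, "dx": 0, "dy": -0.001, "dz": 0, "roll": 0}]'

```text
time: 10.48
tool_pos: [0.533, -0.1981, 0.0347]
tcp_rot: [3.122, 0.319, -0.001]
wrist_force: [-4.6, -9.4, 1.9]
width: 0.16
grip_force: 45.6
```

step_arm --commands '[{"fingers": 1, "dx": 0, "dy": -0.001, "dz": 0, "roll": 0}, {"fingers": 1, "dx": 0, "dy": -0.001, "dz": 0, "roll": 0}]'

```text
time: 10.72
tool_pos: [0.5329, -0.1976, 0.0348]
tcp_rot: [3.121, 0.319, -0.0]
wrist_force: [-4.3, -11.4, 0.4]
width: 0.152
grip_force: 45.5
```

```bash
python3 -c "
from jig import *
s=read_state();print(toj(s['tool_pos']),s['wrist_force'][:2]@RJ)"
```

```text
[ 5.95746014 27.06198247] [ -6.53625295 -10.27982496]
```

Contact with the pad came at TCP y≈25.5 in jig coordinates, so the pad's face is at about 65.6. Next I'll back off, press on the stop, release and lift.

step_arm --commands '[{"fingers": 1, "dx": 0.001, "dy": 0.002, "dz": 0, "roll": 0}, {"fingers": 1, "dx": 0.001, "dy": 0.004, "dz": 0, "roll": 0}, {"fingers": 1, "dx": 0.001, "dy": 0.004, "dz": 0, "roll": 0}, {"fingers": 0.3, "dx": 0.001, "dy": 0.004, "dz": 0, "roll": 0}, {"fingers": 0.3, "dx": 0.001, "dy": 0.004, "dz": 0, "roll": 0}, {"fingers": 0.3, "dx": 0.001, "dy": 0.004, "dz": 0, "roll": 0}, {"fingers": 0.3, "dx": 0.0, "dy": 0.004, "dz": 0, "roll": 0}]'

```text
time: 11.6
tool_pos: [0.534, -0.1987, 0.0347]
tcp_rot: [3.125, 0.319, 0.0]
wrist_force: [-0.7, 0.1, 0.1]
width: 0.352
grip_force: 0.0
```

step_arm --commands '[{"fingers": 0.3, "dx": 0, "dy": 0, "dz": -0.02, "roll": 0}, {"fingers": 0.3, "dx": 0, "dy": 0, "dz": -0.06, "roll": 0}, {"fingers": 0.3, "dx": 0, "dy": 0, "dz": -0.12, "roll": 0}, {"fingers": 1, "dx": -0.04, "dy": 0.02, "dz": -0.17, "roll": 0}, {"fingers": 1, "dx": -0.04, "dy": 0.04, "dz": -0.17, "roll": 0}, {"fingers": 1, "dx": -0.04, "dy": 0.04, "dz": -0.17, "roll": 0}, {"fingers": 1, "dx": -0.04, "dy": 0.04, "dz": -0.17, "roll": 0}]'

```text
time: 12.48
tool_pos: [0.5019, -0.2453, 0.2027]
tcp_rot: [-3.123, -0.317, 0.004]
wrist_force: [0.2, -0.0, -0.6]
width: -0.001
grip_force: 0.0
```

```bash
cat > lk.py <<'E'
from jig import *
import pickle,sys
n=sys.argv[1];c=calibration("wrist");p,d=read_camera("wrist")
cv2.imwrite(f"pics/{n}.png",p);np.save(n+".npy",d);pickle.dump(c,open(n+".pkl","wb"))
s=read_state();print("t",s["time"],"tcp jig",toj(s["tool_pos"]).round(1),s["tool_pos"][2].round(4))
M=masks(p)
pj=lambda k,z:np.array([toj(onz(c,u,z)) for u in k])
for k in comps(M["pink"],300)[:3]:
    J=pj(k,.036);r=cv2.minAreaRect(J.astype(np.float32))
    print("pink",k.mean(0).round(),np.round(r[0],1),np.round(r[1],1),round(r[2],1),"min",J.min(0).round(1),"max",J.max(0).round(1))
for k in comps(M["yellow"],40)[:1]:J=pj(k,.034);print("pad",J.min(0).round(1),J.max(0).round(1))
for k in comps(M["orange"],40)[:1]:
    J=pj(k,.089);print("orange@89",J.min(0).round(1),J.max(0).round(1))
k=max(comps(M["plate"],300),key=len);J=pj(k,.012);print("plate",J.min(0).round(1),J.max(0).round(1))
E
python3 lk.py placed
```

```text
t 12.525 tcp jig [-34.  -13.1] 0.2025
pink [241. 144.] [ 4.7 26.1] [119.5  78. ] 0.1 min [-55.1 -12.9] max [64.4 65.2]
pink [533. 305.] [-155.2 -283. ] [ 81.3 164.4] 76.0 min [-242.5 -311.3] max [ -65.9 -226.9]
pink [363.  64.] [ 75.  -79.4] [34.4 40.1] 44.0 min [ 57.9 -98.4] max [ 94.8 -59.3]
pad [-43.8  66.7] [43.2 74.9]
orange@89 [  -6.9 -142.6] [ 12.7 -50.3]
plate [ -99.7 -109.6] [ 98.7 138.7]
```

View pics/placed.png

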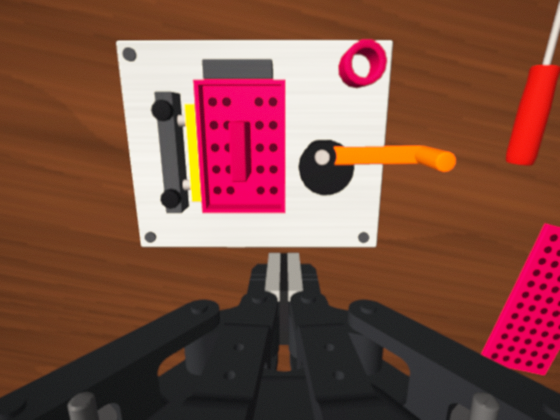

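The tray is flat, with its end on the stop (jig x 64.4) and its side near the pad (65.2). The hub is at (322,157) and the handle's top is at (446,160). Next I'll measure the handle and plan the approach on its +x side.

```bash
cat >> jig.py <<'E'
PV=np.array([0,-45.])
def pose(t,s):  # tcp jig xy for cam turn t, tool offset s behind handle centre; yaw
    th=np.radians(280)-t; return PV+90*np.array([np.cos(th),np.sin(th)])-s*np.array([np.sin(th),-np.cos(th)])
def plan(rows,z):
    s=read_state();R=Ro.from_rotvec(s["tcp_rot"]).as_matrix();y0=np.degrees(np.arctan2(R[1,0],R[0,0]))
    print("t",round(s["time"],2),"jig",toj(s["tool_pos"]).round(1),s["tool_pos"][2].round(4),"yaw",y0.round(1),"q6",s["q"][5].round(2))
    for t,o in rows:
        w=tow(*pose(t,o));d=R.T@(np.array([*w,z])-s["tool_pos"]);yaw=YAW+10-np.degrees(t)
        print(t,o,d.round(4),"roll",round(y0-yaw,1))
from h import Ro,read_state
E
python3 - <<'E'
from jig import *
import pickle
c=pickle.load(open("placed.pkl","rb"));d=np.load("placed.npy");p=cv2.imread("pics/placed.png");M=masks(p)["orange"]
P=np.array([dep(c,(u,v),d) for v,u in zip(*np.where(M)) if d[v,u]>0]);P=P[(P[:,2]>.083)]
J=np.array([toj(x) for x in P]);print(len(P),P[:,2].mean(),J.mean(0),J.min(0),J.max(0))
h=J.mean(0)-PV;print("theta",np.degrees(np.arctan2(h[1],h[0]))%360,np.hypot(*h))
plan([(.15,34)],.2);plan([(.15,34)],.056)
E
```

```text
359 0.08798977746449864 [   0.86032827 -134.17328924] [  -7.32263432 -142.30687747] [   8.45004623 -127.53411946]
theta 270.55276248883183 89.1774392914756
t 12.53 jig [-34.  -13.1] 0.2025 yaw 11.6 q6 0.87
0.15 34 [0.0701 0.1211 0.002 ] roll -1.4
t 12.53 jig [-34.  -13.1] 0.2025 yaw 11.6 q6 0.87
0.15 34 [0.0705 0.1215 0.146 ] roll -1.4
```

step_arm --commands '[{"fingers": 1, "dx": 0.025, "dy": 0.045, "dz": 0, "roll": 0}, {"fingers": 1, "dx": 0.05, "dy": 0.09, "dz": 0, "roll": 0}, {"fingers": 1, "dx": 0.07, "dy": 0.121, "dz": 0.0, "roll": 0}, {"fingers": 1, "dx": 0.07, "dy": 0.121, "dz": 0.04, "roll": 0}, {"fingers": 1, "dx": 0.07, "dy": 0.121, "dz": 0.09, "roll": 0}, {"fingers": 1, "dx": 0.07, "dy": 0.121, "dz": 0.13, "roll": 0}, {"fingers": 1, "dx": 0.07, "dy": 0.121, "dz": 0.146, "roll": 0}, {"fingers": 1, "dx": 0.07, "dy": 0.121, "dz": 0.146, "roll": 0}]'

```text
time: 13.52
tool_pos: [0.5947, -0.3491, 0.0566]
tcp_rot: [-3.123, -0.319, 0.005]
wrist_force: [-0.1, -0.1, 0.1]
width: -0.004
grip_force: 0.0
```

```bash
python3 - <<'E'
from jig import *
plan([(.15,28),(.165,20),(.25,19),(.35,19),(.45,19),(.55,19),(.65,19),(.75,19)],.056)
E
```

```text
t 13.53 jig [  36.  -133.8] 0.0566 yaw 11.7 q6 0.8
0.15 28 [-0.0058  0.0005  0.0006] roll -1.3
0.165 20 [-0.0151  0.001   0.0007] roll -0.5
0.25 19 [-0.0238  0.0024  0.0007] roll 4.4
0.35 19 [-0.033   0.0031  0.0007] roll 10.1
0.45 19 [-0.0422  0.0029  0.0007] roll 15.9
0.55 19 [-0.0513  0.0018  0.0008] roll 21.6
0.65 19 [-0.0603 -0.0001  0.0008] roll 27.3
0.75 19 [-0.069  -0.003   0.0008] roll 33.0
```

step_arm --commands '[{"fingers": 1, "dx": -0.006, "dy": 0.0005, "dz": 0.001, "roll": 0}, {"fingers": 1, "dx": -0.015, "dy": 0.001, "dz": 0.001, "roll": 0}, {"fingers": 1, "dx": -0.024, "dy": 0.0025, "dz": 0.001, "roll": 4.4}, {"fingers": 1, "dx": -0.033, "dy": 0.003, "dz": 0.001, "roll": 10}, {"fingers": 1, "dx": -0.042, "dy": 0.003, "dz": 0.001, "roll": 16}, {"fingers": 1, "dx": -0.051, "dy": 0.002, "dz": 0.001, "roll": 21.6}, {"fingers": 1, "dx": -0.06, "dy": 0, "dz": 0.001, "roll": 27.3}, {"fingers": 1, "dx": -0.069, "dy": -0.003, "dz": 0.001, "roll": 33}]'

```text
time: 14.52
tool_pos: [0.5284, -0.3633, 0.0601]
tcp_rot: [3.083, -0.588, 0.008]
wrist_force: [2.1, -2.8, -1.1]
width: -0.001
grip_force: 1.4
```

```bash
python3 lk.py turn1; python3 - <<'E'
from jig import *
plan([(.75,19),(.8,19),(.85,19),(.9,19),(.95,19),(1.0,19),(1.05,19),(1.1,19)],.056)
s=read_state();print(s["wrist_force"])
E
```

```text
t 14.575 tcp jig [ -32.9 -133.6] 0.0599
pink [ 36. 310.] [ 1.5 -2.2] [ 63.6 122.7] 43.7 min [-24.7 -33.3] max [62.2 64.1]
pink [ 67. 133.] [ 74.8 -79.5] [53.4 36.5] 56.7 min [  54.5 -105. ] max [ 97.5 -54.6]
pink [556. 190.] [ -82.  -265.9] [ 5.4 47.1] 69.3 min [-105.  -276.7] max [ -59.6 -260.1]
orange@89 [ -22.9 -129.2] [  7.1 -85.6]
plate [ -41.6 -110. ] [98.2 -2.1]
t 14.57 jig [ -32.9 -133.6] 0.0599 yaw -21.7 q6 1.31
0.75 19 [-0.0016 -0.0023  0.0039] roll -0.4
0.8 19 [-0.0061 -0.0014  0.0038] roll 2.5
0.85 19 [-0.0107 -0.0008  0.0038] roll 5.4
0.9 19 [-0.0153 -0.0004  0.0038] roll 8.2
0.95 19 [-0.0199 -0.0002  0.0038] roll 11.1
1.0 19 [-0.0245 -0.0002  0.0038] roll 13.9
1.05 19 [-0.0291 -0.0005  0.0038] roll 16.8
1.1 19 [-0.0336 -0.001   0.0038] roll 19.7
[ 0.10579189 -1.17432924  0.37886242]
```

View pics/turn1.png

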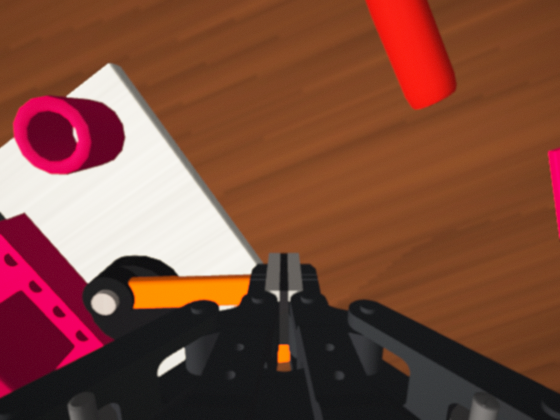

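The wrist view shows the lever turned with the fingers, its root at (130,292) and the handle behind the fingers. The tube at (68,133) and the driver are untouched. Continuing to turn 1.1.

step_arm --commands '[{"fingers": 1, "dx": -0.002, "dy": -0.002, "dz": 0.002, "roll": 0}, {"fingers": 1, "dx": -0.006, "dy": -0.0015, "dz": 0.003, "roll": 2.5}, {"fingers": 1, "dx": -0.011, "dy": -0.001, "dz": 0.003, "roll": 5.4}, {"fingers": 1, "dx": -0.015, "dy": -0.0005, "dz": 0.003, "roll": 8.2}, {"fingers": 1, "dx": -0.02, "dy": 0, "dz": 0.003, "roll": 11}, {"fingers": 1, "dx": -0.0245, "dy": 0, "dz": 0.003, "roll": 14}, {"fingers": 1, "dx": -0.029, "dy": -0.0005, "dz": 0.003, "roll": 16.8}, {"fingers": 1, "dx": -0.029, "dy": -0.0005, "dz": 0.003, "roll": 16.8}]'

```text
time: 15.58
tool_pos: [0.5014, -0.3508, 0.0558]
tcp_rot: [2.969, -1.024, 0.003]
wrist_force: [2.3, -2.0, 1.2]
width: -0.001
grip_force: 1.0
```

```bash
cat > st.py <<'E'
from jig import *
s=read_state();j=toj(s["tool_pos"]);r=j-PV
# invert pose for t at s=19
from scipy.optimize import least_squares
f=least_squares(lambda v:pose(v[0],v[1])-j,[1.0,19]).x
f2=least_squares(lambda v:[np.hypot(*(pose(v[0],19)-PV))*0+ (np.arctan2(*(pose(v[0],19)-PV)[::-1])-np.arctan2(*r[::-1])+np.pi)%(2*np.pi)-np.pi],[1.0]).x
F=RJ.T@s["wrist_force"][:2];th=np.radians(280)-f2[0]
print("turn est",f2.round(3),"r",np.hypot(*r).round(1),"Ftang",(F@np.array([np.sin(th),-np.cos(th)])).round(2),"F",s["wrist_force"].round(1))
plan([(round(f2[0]+k*.03,2),19) for k in range(1,7)],.056)
E
python3 st.py
```

```text
turn est [1.043] r 90.8 Ftang -3.04 F [ 2.3 -2.   1.2]
t 15.57 jig [ -55.7 -116.7] 0.0558 yaw -38.1 q6 1.58
1.07 19 [-0.0022  0.0016 -0.0002] roll 1.6
1.1 19 [-0.0049  0.0021 -0.0002] roll 3.4
1.13 19 [-0.0076  0.0025 -0.0002] roll 5.1
1.16 19 [-0.0104  0.0028 -0.0002] roll 6.8
1.19 19 [-0.0131  0.003  -0.0002] roll 8.5
1.22 19 [-0.0159  0.0031 -0.0002] roll 10.2
```

step_arm --commands '[{"fingers": 1, "dx": -0.002, "dy": 0.0015, "dz": 0, "roll": 1.6}, {"fingers": 1, "dx": -0.005, "dy": 0.002, "dz": 0, "roll": 3.4}, {"fingers": 1, "dx": -0.008, "dy": 0.0025, "dz": 0, "roll": 5}, {"fingers": 1, "dx": -0.0105, "dy": 0.003, "dz": 0, "roll": 7}, {"fingers": 1, "dx": -0.0105, "dy": 0.003, "dz": 0, "roll": 7}]'

```text
time: 16.2
tool_pos: [0.491, -0.3464, 0.0551]
tcp_rot: [2.9, -1.208, 0.002]
wrist_force: [5.0, -0.5, 1.7]
width: 0.0
grip_force: 2.1
```

```bash
python3 st.py
```

```text
turn est [1.166] r 92.1 Ftang -3.86 F [ 5.  -0.5  1.7]
t 16.2 jig [ -65.  -110.3] 0.0551 yaw -45.2 q6 1.7
1.2 19 [-0.0031  0.0005 -0.0009] roll 1.9
1.23 19 [-0.0058  0.0009 -0.0009] roll 3.7
1.26 19 [-0.0086  0.0013 -0.0009] roll 5.4
1.29 19 [-0.0113  0.0016 -0.0009] roll 7.1
1.32 19 [-0.0141  0.0018 -0.0009] roll 8.8
1.35 19 [-0.0168  0.0019 -0.0009] roll 10.5
```

step_arm --commands '[{"fingers": 1, "dx": -0.003, "dy": 0.0005, "dz": 0, "roll": 2}, {"fingers": 1, "dx": -0.006, "dy": 0.001, "dz": 0, "roll": 3.7}, {"fingers": 1, "dx": -0.0075, "dy": 0.001, "dz": 0, "roll": 4.5}, {"fingers": 1, "dx": -0.0075, "dy": 0.001, "dz": 0, "roll": 4.5}]'

```text
time: 16.7
tool_pos: [0.4853, -0.3423, 0.0552]
tcp_rot: [2.85, -1.32, 0.004]
wrist_force: [5.9, -1.1, 0.3]
width: -0.002
grip_force: 2.7
```

```bash
python3 st.py
```

```text
turn est [1.242] r 92.1 Ftang -4.64 F [ 5.9 -1.1  0.3]
t 16.7 jig [ -69.7 -105.1] 0.0552 yaw -49.7 q6 1.78
1.27 19 [-0.0025  0.0004 -0.0008] roll 1.5
1.3 19 [-0.0053  0.0009 -0.0008] roll 3.2
1.33 19 [-0.008   0.0013 -0.0008] roll 4.9
1.36 19 [-0.0107  0.0016 -0.0009] roll 6.6
1.39 19 [-0.0135  0.0018 -0.0009] roll 8.3
1.42 19 [-0.0162  0.0019 -0.0009] roll 10.1
```

step_arm --commands '[{"fingers": 1, "dx": 0.02, "dy": 0, "dz": 0, "roll": 0}, {"fingers": 1, "dx": 0.03, "dy": 0, "dz": 0, "roll": 0}, {"fingers": 1, "dx": 0.03, "dy": 0, "dz": -0.05, "roll": 0}, {"fingers": 1, "dx": 0.03, "dy": 0, "dz": -0.1, "roll": -10}, {"fingers": 1, "dx": 0.03, "dy": 0, "dz": -0.147, "roll": -20}, {"fingers": 1, "dx": 0.03, "dy": 0, "dz": -0.147, "roll": -30}, {"fingers": 1, "dx": 0.03, "dy": 0, "dz": -0.147, "roll": -40}, {"fingers": 1, "dx": 0.03, "dy": 0, "dz": -0.147, "roll": -50}]'

```text
time: 17.7
tool_pos: [0.5026, -0.3638, 0.2009]
tcp_rot: [-3.14, -0.018, 0.004]
wrist_force: [-0.4, 0.9, -0.8]
width: 0.003
grip_force: 0.0
```

```bash
python3 -c "
from jig import *
goto(*tow(-34,-13.1),.2025,11.6)"
```

```text
t 17.7 at [ 0.5026 -0.3638  0.2009] yaw 0.65 d [ 0.0006 -0.1188 -0.0014] roll -10.95 F [-0.4  0.9 -0.8] w 0.003 tilt [-0.003  0.002 -1.   ]
```

step_arm --commands '[{"fingers": 1, "dx": 0, "dy": -0.05, "dz": 0, "roll": -5}, {"fingers": 1, "dx": 0, "dy": -0.1, "dz": 0, "roll": -11}, {"fingers": 1, "dx": 0, "dy": -0.119, "dz": -0.001, "roll": -11}, {"fingers": 1, "dx": 0, "dy": -0.119, "dz": -0.001, "roll": -11}, {"fingers": 1, "dx": 0, "dy": -0.119, "dz": -0.001, "roll": -11}, {"fingers": 1, "dx": 0, "dy": -0.119, "dz": -0.001, "roll": -11}]'

```text
time: 18.45
tool_pos: [0.5032, -0.2468, 0.2027]
tcp_rot: [3.126, 0.308, -0.0]
wrist_force: [-0.6, 0.1, -0.9]
width: -0.002
grip_force: 0.0
```

```bash
python3 lk.py clamp; python3 - <<'E'
from jig import *
import pickle
for n in("placed","clamp"):
    c=pickle.load(open(n+".pkl","rb"));d=np.load(n+".npy");p=cv2.imread(f"pics/{n}.png");M=masks(p)
    P=np.array([dep(c,(u,v),d) for v,u in zip(*np.where(M["orange"])) if d[v,u]>0]);P=P[(P[:,2]>.083)]
    J=np.array([toj(x) for x in P]);h=J.mean(0)-PV;print(n,"turn",np.radians(280-np.degrees(np.arctan2(h[1],h[0]))%360),np.hypot(*h))
    g=np.array([toj(onz(c,(u,v),.034)) for v,u in zip(*np.where(M["yellow"]))]);print(" yellow y",np.percentile(g[:,1],[1,5,50,95,99]).round(2))
    g=np.array([toj(onz(c,(u,v),.036)) for v,u in zip(*np.where(M["pink"])) if u<300]);g=g[abs(g[:,0]-5)<70];print(" tray",np.percentile(g,[.5,99.5],axis=0).round(2).tolist())
    # fence dark bar: fixed reference
    h=cv2.cvtColor(p,cv2.COLOR_BGR2HSV);dk=[toj(onz(c,(u,v),.034)) for v,u in zip(*np.where(h[...,2]<90)) if 150<u<190 and 80<v<220];print(" fence",np.percentile(np.array(dk),[2,98],axis=0).round(2).tolist())
E
```

```text
t 18.5 tcp jig [-33. -15.] 0.2027
pink [236. 146.] [ 4.9 27.6] [119.1  80.1] 0.0 min [-54.6 -12.5] max [64.5 67.6]
pink [533. 303.] [-155.2 -283.2] [ 81.3 164.8] 76.0 min [-243.3 -312.1] max [ -66.3 -226.9]
pink [359.  65.] [ 75.2 -79.1] [34.5 40.1] 44.8 min [ 58.1 -98.7] max [ 94.4 -59.8]
pad [-43.8  69.2] [42.7 78.4]
orange@89 [-87.1 -95.5] [ -2.1 -40.3]
plate [-100.4 -109.6] [ 98.8 138.7]
placed turn 0.16488539978779912 89.1774392914756
 yellow y [66.78 67.11 70.72 74.37 74.67]
 tray [[-55.06, -12.84], [63.57, 64.62]]
 fence [[-50.75, 79.21], [50.79, 101.86]]
clamp turn 1.250130732119883 89.5462205089173
 yellow y [69.3  69.63 73.52 77.38 77.78]
 tray [[-54.26, -10.84], [63.73, 67.06]]
 fence [[-50.62, 79.34], [51.15, 101.63]]
```

View pics/clamp.png

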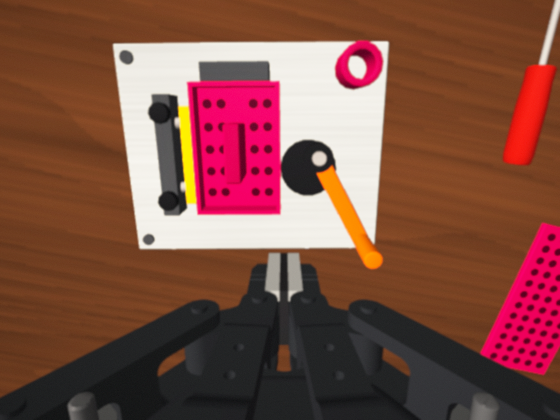

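The tray is clamped. The pad has moved about 2.8 mm of its 5 mm at cam turn 1.25, the tray's end is still at the stop, and the bystanders haven't moved. The arm is clear, so I'm handing in.

```bash
python3 -c "
from h import *
print(finish_job())"
```

```text
the job is handed in; nothing more can be done
None
```

The tray lies flat on the jig bed with one end on the stop, clamped by the cam at about 1.25 rad with the pad pressed in about 2.8 mm of its 5 mm; the job was handed in at about 18.5 s, with the arm clear and nothing else seen to have moved.

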